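# Clear the winder hub and press the keyed shaft home

## Task

A wood offcut is lying over the bore of the bench winder's toothed hub: put it into the open brown scrap bin. Then take the keyed shaft from its wooden stand, push it nose first into the hub with its key in the keyway and keep pushing against the ejector spring until the shoulder sits on the hub, and finish while still gripping the shaft and holding it pressed fully home. Leave the tape dispenser, the pen and the game piece where they are.

Things in the scene. Friction and masses are not known exactly. Their poses are not given: they have to be found in the camera images.
- winder: Bench winder, fixed: grey base plate 90x90x24 mm with an upright aluminium toothed hub, 60 mm in diameter, top face 72 mm above the table; the hub does not turn. Origin: centre of the underside, on the hub's axis; z up. Round bore 23 mm wide, 44 mm deep, with one keyway 9 mm wide, reaching 17 mm from the axis, over the full depth, on the winder's +x side.
- hub_mouth (a point): Centre of the bore's mouth, on the hub's top face (72 mm above the table); axes as the winder's: x points to the keyway, z up.
- ejector (a joint): Spring-loaded ejector disc inside the bore, its top 30 mm below the hub's top face when free. Value: how far it is pressed down, in m; 0 free, 0.010 when the shaft is fully home. It pushes back with about 4 N at first and 11 N at 0.010, and lifts a released shaft out of its seat by about 10 mm.
- shaft: Keyed steel shaft, 90 mm tall, 0.22 kg, upright. Origin: nose tip; z up its axis. Diameter 20 mm (first 6 mm tapered). Key on the +x side, 6 mm wide, 14 to 38 mm above the tip, to 14.5 mm from the axis; up to 14 mm the nose enters at any angle. Shoulder 40 mm wide at 40 to 45 mm, with a pointer tab above the key, to 27 mm from the axis. Flat black grip 40 (x) by 24 (y) mm at 45 to 90 mm.
- shaft_shoulder (a point): Centre of the underside of the shaft's shoulder, 40 mm above the nose tip; fully home it lies at hub_mouth. Axes as the shaft's.
- shaft_stand: Wooden block 70x70x50 mm, fixed, with a round through hole of 33 mm in the middle; the shaft hangs in it by its shoulder, 50 mm above the table. Origin: centre of the underside.
- scrap_bin: Open brown square bin 120x120 mm, 60 mm high, walls and floor 4 mm thick, fixed. Origin: centre of the underside.
- offcut: Chunky brown wood offcut, 40 mm (x) by 26 mm (y) by 28 mm high, 20 g, lying on the hub's top face over the bore. Origin: centre of the underside.
- tape_dispenser: Dark weighted desk tape dispenser, 52x177x98 mm, near the table's edge; leave it alone.
- far_pen: White pen, 145 mm long, 11 mm thick, lying behind the work, in front of the big boxes; leave it alone.
- game_piece: Small blue wooden game piece, 22x22x13 mm, lying behind the work; leave it alone.
Things that resemble listed ones, but are neither listed nor needed, are in the scene too. There is more than one size of the offcut; the job needs the largest.

How it is judged:
By the outcome, as a careful person would: the job done as asked, in the order asked, and still so for the second after the job is handed in, while the arm keeps its last pose, push and grip.
It also fails if it takes over 54 s, if anything falls off the work surface, if the arm or the gripper's body presses on something with over 40 N, if the wrist force passes 120 N, or if a joint passes its speed limit or range.

## Robot

A 6-joint arm with a two-finger parallel gripper is mounted at the origin on a cart in front of the work surface, level with it; the furniture and walls round the work are solid. World frame = base frame: x ahead of the robot, y to its left, z up, the work surface at z = 0. Lengths are in mm, angles in rad, forces in N, time in s.
With the tool pointing down it reaches from about 400 to 925 mm from the base axis. Payload 12.5 kg.
Tool frame: the origin (TCP) lies at the very end of the fingers, on their centre line; the grasp point (between the pads) lies 19 mm behind it; z points along the fingers, y is the direction in which the jaws open and shut (so a half turn about z gives the same grasp; the last joint's range is limited). The gripper opens to 95 mm and grips with 3 to 60 N. Pads are 20 mm wide; open, the fingers measure 119 mm over their backs; the gripper's body (75 mm by 180 mm) begins 59 mm behind the grasp point.
Start: joints at [-1.451, 0.491, 1.559, -0, 1.092, -0.106], TCP at [139.951, -609.147, 214.661] pointing down, gripper open.
Joint ranges: [-3.1, 3.1], [-0.84, 2.19], [0.05, 2.79], [-1.13, 4.28], [0.06, 2.93], [-2.69, 2.69]. Speed limits (rad/s): [2.22, 2.22, 2.79, 3.14, 3.14, 3.14].

## Interface

Orientations are given as [roll, pitch, yaw] about the fixed x, y, z axes, in that order (R = Rz(yaw) Ry(pitch) Rx(roll)).
In Python, from cell import env gives the robot as it stands.
- The arm moves only by the shell command python3 -m pendant 'ROWS'. ROWS is JSON, a list that holds one entry, the list of rows, each a list of 5 numbers: the opening, from 0 (shut) to 1 (fully open), then the shift along the tool's x, y, z in m, then the turn about the tool's z in rad. A call has exactly 8 rows; each row is the pose to reach, as a shift and turn from the pose commanded when the call began, along the tool's axes at that moment; what a row does not reach only later rows make up. A row lasts 1/10 s, in which the tool goes at most 50 mm and 8.59 degrees, less where a joint would pass 70% of its speed; a pose out of reach is approached as far as the arm can. A call with a gripper value outside its range is refused whole. The fingers move at their own pace and stop on an object; the grip force is fixed at half the most. Time passes only in rows, so rows that repeat a pose let the fingers close, or fill a call up. It gives the time, the measured TCP pose, the force and the opening at its end, in the units of the state.
- env.state(): the state, without advancing time (a new reading comes with each control period).
- env.read_camera(name): name is "side" or "top"; returns a dict with "image" (420x560x3 uint8, blue, green, red), "range_z" (420x560 float32, mm along the optical axis (not along the pixel's ray), 0 where there is no reading), "fx", "fy", "cx", "cy" (pixels), "rvec" (rotation vector, rad) and "tvec" (3), from world to camera coordinates, as OpenCV has them. Camera axes: x right, y down, z forward; pixel columns grow to the right and rows downward; lengths in mm; the calibration is good to about 2 mm. A picture is of the moment at which its call begins.
- env.job_done(): hands the job in, once; it reports no verdict.
The state is a dict: "t": time; "joints": joint angles; "qvel": joint speeds; "tau": joint torques, N m; "eef_pos": TCP position; "tcp_rot": TCP orientation; "ft_force": force on the tool from outside, world axes, zero at the start; "moment": the same for the moment, N m; "opening": opening from 0.0 (shut) to 1.0 (fully open).
Only numpy, scipy, OpenCV 4.12 (cv2) and the standard library are available. Lean on these libraries where they do the work, as an engineer would, in place of code of your own. Each camera call takes 0.05 s, during which the arm holds its last target. There are 200 camera calls.

## Working session

There is one attempt and no reset: what is moved stays moved. The work goes in short steps, Python scripts to look and compute and a shell command to move; the robot and the scene stay as the last step left them, time stands still between calls to the robot, and variables do not carry over. Pictures are saved under pics/ and viewed, about 8 in all and at most 12, crops included, and the job is handed in when it is done.

```bash
mkdir -p pics; ls; python3 - <<'E'
from cell import env
import cv2,numpy as np
s=env.state();print(s)
for n in ("top","side"):
    c=env.read_camera(n);cv2.imwrite(f"pics/{n}0.png",c["image"]);np.savez(f"pics/{n}0.npz",**c)
    R=cv2.Rodrigues(c["rvec"])[0];print(n,-R.T@c["tvec"].ravel(),R[2],c["fx"],(c["range_z"]>0).mean())
E
```

```text
pics
{'t': 0.0, 'joints': array([-1.45059871e+00,  4.91569196e-01,  1.55945183e+00,  2.99694471e-05,
        1.09174302e+00, -1.05589266e-01]), 'qvel': array([ 0.00077753, -0.00087767,  0.00032637, -0.0004765 ,  0.00013932,
        0.00043034]), 'tau': array([-6.88148521e-04, -6.12652016e+01, -2.58184129e+01,  6.91295508e-02,
        4.83474950e-02, -8.56953011e-05]), 'eef_pos': array([ 139.92575204, -608.87267674,  214.05495563]), 'tcp_rot': array([-3.14043058e+00, -1.49888876e-04,  2.25772971e-01]), 'ft_force': array([0.07780133, 0.23798751, 0.39864778]), 'moment': array([-0.02143722, -0.01624428,  0.00944322]), 'opening': 0.9998925272691075}
top [ 285.00923225   55.30857628 1206.25687043] [ 0.21802768  0.00574179 -0.97592569] 498.4366840025284 0.8314583333333333
side [533.10905247 839.49141233 623.86220701] [ 0.00412413 -0.82396907 -0.56661978] 421.65184468605605 0.9687542517006803
```

View pics/top0.png

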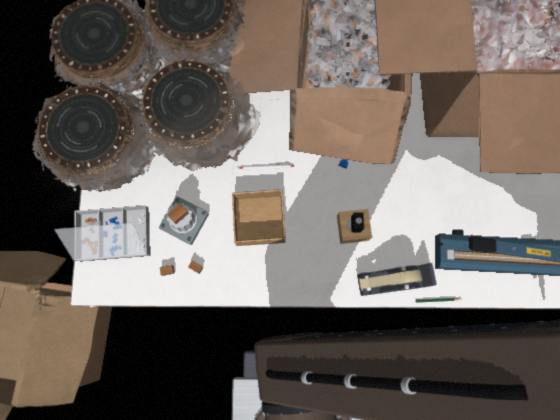

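View pics/side0.png

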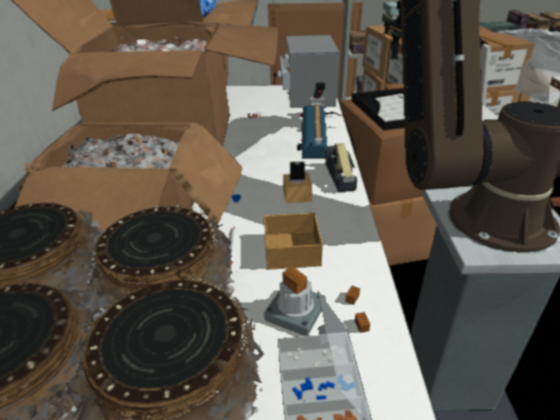

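The top view shows the winder at about (184,219) with the offcut at (179,213), the bin at (259,217), the stand and shaft at (354,225), the pen at (266,165) and the game piece at (343,163). The small offcuts at (167,269) and (196,266) are decoys. The side view agrees: offcut (293,279), bin (292,240), shaft (297,172).

```bash
cat > h.py <<'E'
import cv2,numpy as np
def cloud(c):
    R=cv2.Rodrigues(c["rvec"])[0];z=c["range_z"].astype(float);v,u=np.mgrid[:z.shape[0],:z.shape[1]]
    P=np.stack([(u-c["cx"])/c["fx"]*z,(v-c["cy"])/c["fy"]*z,z],-1)
    W=(P-c["tvec"].ravel())@R;W[z<=0]=np.nan;return W
def ray(c,uv,h):
    R=cv2.Rodrigues(c["rvec"])[0];o=-R.T@c["tvec"].ravel()
    uv=np.atleast_2d(uv).astype(float)
    d=np.c_[(uv[:,0]-c["cx"])/c["fx"],(uv[:,1]-c["cy"])/c["fy"],np.ones(len(uv))]@R
    return (o+d*((h-o[2])/d[:,2])[:,None])[:,:2]
def rect(m):
    k=max(cv2.findContours(m.astype(np.uint8),cv2.RETR_EXTERNAL,cv2.CHAIN_APPROX_NONE)[0],key=cv2.contourArea);return k[:,0]
def fit(c,m,h):  # min-area rectangle of largest blob cast to height h
    p=ray(c,rect(m),h).astype(np.float32);(x,y),(w,l),a=cv2.minAreaRect(p);return np.round([x,y,w,l,a],1)
E
python3 - <<'E'
from h import *
t=dict(np.load("pics/top0.npz"));s=dict(np.load("pics/side0.npz"))
W=cloud(t)
def win(u0,u1,v0,v1):
    m=np.zeros(W.shape[:2],bool);m[v0:v1,u0:u1]=1;return m
w=win(155,215,190,250)
Z=W[...,2]
print("offcut",fit(t,w&(Z>88)&(Z<110),100), np.nanmedian(Z[w&(Z>88)]))
print("base",fit(t,w&(Z>12),24))
print("hub",fit(t,w&(Z>60)&(Z<82),72))
b=win(220,300,175,260);print("bin",fit(t,b&(Z>45),60))
q=win(325,385,195,250);print("stand",fit(t,q&(Z>35),50),"grip",fit(t,q&(Z>85),100),np.nanmax(Z[q]))
# zoomed composite
A=cv2.resize(t["image"][190:250,152:217],(400,369),interpolation=3)
B=cv2.resize(t["image"][200:250,327:382],(400,364),interpolation=3)
C=cv2.resize(s["image"][262:332,260:330],(400,400),interpolation=3)[:230]
D=cv2.resize(s["image"][155:210,270:325],(400,400),interpolation=3)[:230]
cv2.imwrite("pics/z.png",np.vstack([np.hstack([A[:364],B]),np.hstack([C,D])]))
E
```

```text
offcut [518.1 287.   29.1  39.6  40.6] 99.0448287268413
base [516.2 286.2  92.6  89.3  63.1]
hub [512.3 281.9  50.8  58.8  47.2]
bin [519.4 104.3 122.1 119.7   4.1]
stand [ 500.8 -123.3   72.    71.9    5.9] grip [ 5.009e+02 -1.223e+02  3.910e+01  2.510e+01  2.000e-01] 105.67857602850866
```

View pics/z.png

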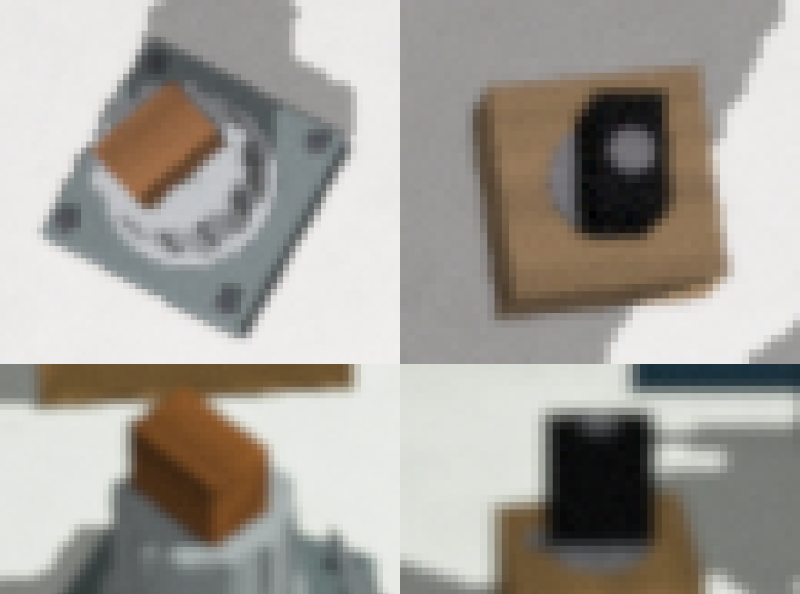

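Zoom: the pointer tab shows as grey to the left of the grip (about (540,535) of the crop), and left is world +x in the side view. The top view shows no tab on the −x side, so the shaft's key points to about world +x. The offcut is at (518,287), long axis about 130°. The keyway is still covered.

```bash
python3 - <<'E'
from h import *
t=dict(np.load("pics/top0.npz"));s=dict(np.load("pics/side0.npz"))
P=np.vstack([cloud(t).reshape(-1,3),cloud(s).reshape(-1,3)]);P=P[~np.isnan(P).any(1)]
ys=np.arange(450,-650,-50)
print("x\\y ",*["%4d"%y for y in ys])
for x in range(900,100,-50):
    r=[]
    for y in ys:
        k=P[(abs(P[:,0]-x)<25)&(abs(P[:,1]-y)<25),2];r.append(int(np.percentile(k,97)) if len(k)>3 else -9)
    print("%4d"%x,*["%4d"%a for a in r])
Ws=cloud(s)
m=np.zeros(Ws.shape[:2],bool);m[262:300,270:320]=1;m&=(Ws[...,2]>76);print("side offcut",np.round([np.nanpercentile(Ws[m],q,axis=0) for q in(2,50,98)]))
g=np.zeros(Ws.shape[:2],bool);g[155:200,275:320]=1;g&=(s["image"].max(-1)<60)&(Ws[...,2]>58)
k=Ws[g];print("side grip",np.round([np.nanpercentile(k,q,axis=0) for q in(2,50,98)]))
f=k[(k[:,2]>62)&(k[:,2]<95)];print("face angle deg",np.degrees(np.arctan(np.polyfit(f[:,0],f[:,1],1)[0])))
E
```

```text
x\y   450  400  350  300  250  200  150  100   50    0  -50 -100 -150 -200 -250 -300 -350 -400 -450 -500 -550 -600
 900  183  184  178  182  183  183  151  145  163  169  160  153  329  332  335  338  287  292  291  289  289  305
 850  184  183  169  171  171  171  134  146  163  169  165  170  331  332  335  338  282  287  290  293  296  301
 800  187  157  171  171  172  172  169  149  165  171  174  175  330  331  335  338  284  289  291  292  309  303
 750  188  187  171  172  172  172  170   65  135  166  168  169  326  330  335  338  338  339  340  341  341  339
 700  188  188  170  171  171  171  138    3   55   84   99  108  112  121  107  331  336  336  337  338  339  337
 650  188  188  148  168  170  142  126    9    9    3    3   40   54   59    4  316  324  326  328  331  333  333
 600  188  185    3    4    3    3   59   60   59    3    3    3    3    3    3    3  311  314  321  327  331  331
 550  121   38   23  100   99    3   60    7   59    3    3   51   51    3    3    3  300  306  314  322  328    4
 500  149  146   39  101   99    3   60    7   59    3    3  101 
[... 328 characters left out ...]
3    3    3    3   68   96   99   61    7    2    3    3    3    3
 300    2    3    2    2    2    2    3    3    2    3    3    4  637  736  642    4    3    3    3    3    3    3
 250   -9   -9   -9   -9   -9   -9   -9  261  349  438  526  618  708  744   -9   -9   -9   -9   -9   -9   -9   -9
 200   -9   -9   -9   -9   -9   -9   -9  265  368  458  548  641  712  736   -9   -9   -9   -9   -9   -9   -9  402
 150   -9   -9   -9   -9   -9 -644    2  247  334  423  511  592    2   -9   -9   -9   -9   -9   -9   -9   -9  402
side offcut [[485. 271.  77.]
 [520. 295.  99.]
 [541. 380. 146.]]
side grip [[ 484. -124.   59.]
 [ 502. -115.   81.]
 [ 521. -111.  101.]]
face angle deg 2.842129469110104
```

```bash
cat >> h.py <<'E'
def rel(x,y,z,yaw_deg,s=None):
    """shift (m) and turn (rad) in tool axes, from the current pose to a tool-down pose"""
    from scipy.spatial.transform import Rotation as Ro
    if s is None:
        from cell import env;s=env.state()
    R=Ro.from_euler("xyz",s["tcp_rot"]);d=R.inv().apply(np.array([x,y,z])-s["eef_pos"])/1e3
    dy=(yaw_deg-np.degrees(s["tcp_rot"][2])+180)%360-180
    return np.round(d,4),round(-np.radians(dy),3)
E
python3 -c "
from h import *
print(rel(440,-170,330,40))"
```

```text
(array([ 0.3907, -0.3607, -0.1155]), np.float64(-0.472))
```

```bash
python3 -m pendant '[[[1,0,0,-0.048,0],[1,0.02,-0.02,-0.085,-0.1],[1,0.05,-0.045,-0.115,-0.2],[1,0.085,-0.078,-0.115,-0.3],[1,0.12,-0.112,-0.115,-0.4],[1,0.155,-0.145,-0.115,-0.47],[1,0.19,-0.178,-0.115,-0.47],[1,0.225,-0.21,-0.115,-0.47]]]'; python3 -c "
from h import *
print(rel(470,-20,330,85))"
```

```text
t: 0.9
eef_pos: [312.8, -352.2, 329.6]
tcp_rot: [-3.142, -0.0, 0.696]
ft_force: [0.9, 0.0, -0.1]
opening: 1.0
(array([ 0.3336, -0.1543, -0.0004]), np.float64(-0.788))
```

```bash
python3 -m pendant '[[[1,0.042,-0.019,0,-0.1],[1,0.084,-0.038,0,-0.2],[1,0.126,-0.058,0,-0.3],[1,0.168,-0.077,0,-0.4],[1,0.21,-0.096,0,-0.5],[1,0.25,-0.115,0,-0.6],[1,0.292,-0.135,0,-0.7],[1,0.334,-0.154,0,-0.79]]]'; python3 -c "
from h import *
print(rel(518,287,200,130.6))"
```

```text
t: 1.7
eef_pos: [470.1, -19.8, 329.6]
tcp_rot: [-3.142, 0.0, 1.49]
ft_force: [0.7, -1.2, 0.5]
opening: 1.002
(array([0.3097, 0.0229, 0.1296]), np.float64(-0.789))
```

```bash
python3 -m pendant '[[[1,0.045,0.003,0,-0.1],[1,0.09,0.006,0,-0.2],[1,0.135,0.01,0.01,-0.3],[1,0.18,0.013,0.03,-0.4],[1,0.222,0.016,0.055,-0.5],[1,0.262,0.02,0.08,-0.6],[1,0.295,0.022,0.11,-0.7],[1,0.31,0.023,0.13,-0.79]]]'; python3 - <<'E'
from h import *
from cell import env
s=env.read_camera("side");W=cloud(s)
hsv=cv2.cvtColor(s["image"],cv2.COLOR_BGR2HSV)
m=(hsv[...,0]<15)&(hsv[...,1]>120)&(abs(W[...,0]-518)<50)&(abs(W[...,1]-287)<50)&(W[...,2]>74)&(W[...,2]<106)
print("offcut side pts",m.sum(),np.round([np.nanpercentile(W[m],q,axis=0) for q in(1,99)]))
mt=m&(W[...,2]>97);print("top face mean",W[mt].mean(0),mt.sum())
cv2.imwrite("pics/s1.png",cv2.resize(s["image"][170:350,200:400],(800,720)[:2])[60:660])
print(rel(518,287,77,130.6))
E
```

```text
t: 2.5
eef_pos: [518.4, 287.5, 197.1]
tcp_rot: [-3.14, -0.001, 2.282]
ft_force: [0.4, 0.3, 1.1]
opening: 1.0
offcut side pts 378 [[499. 273.  77.]
 [538. 310. 102.]]
top face mean [519.37799708 290.86798323 100.21183413] 201
(array([-0.0011,  0.0003,  0.1174]), np.float64(0.008))
```

View pics/s1.png

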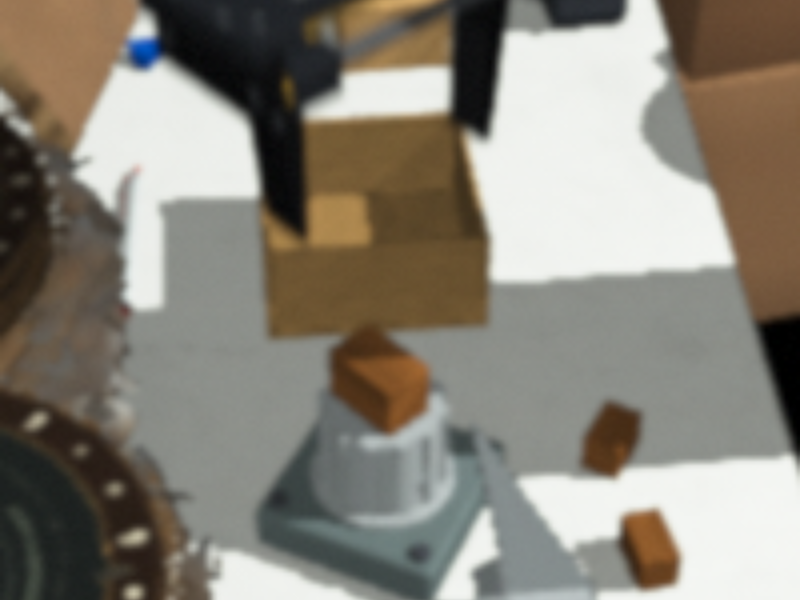

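The gripper is squarely above the offcut (crop (380,380)), with the bin behind it and nothing around the fingers.

```bash
python3 -m pendant '[[[1,-0.001,0,0.045,0],[1,-0.001,0,0.085,0],[1,-0.001,0,0.108,0],[1,-0.001,0,0.117,0],[0.5,-0.001,0,0.119,0],[0.1,-0.001,0,0.119,0],[0.1,-0.001,0,0.119,0],[0.1,-0.001,0,0.119,0]]]'
python3 -m pendant '[[[0.1,0,0,0,0],[0.1,0,0,-0.03,0],[0.1,0,0,-0.07,0],[0.1,0,0,-0.11,0],[0.1,0,0,-0.11,0],[0.1,0,0,-0.11,0],[0.1,0,0,-0.11,0],[0.1,0,0,-0.11,0]]]'
python3 - <<'E'
from h import *
from cell import env
print(rel(519,104,185,90))
E
```

```text
t: 3.35
eef_pos: [520.2, 284.5, 81.8]
tcp_rot: [3.14, 0.001, 2.276]
ft_force: [-0.2, 0.1, 0.4]
opening: 0.721
t: 4.15
eef_pos: [519.3, 284.2, 189.3]
tcp_rot: [-3.139, -0.001, 2.276]
ft_force: [-0.4, 0.1, 0.6]
opening: 0.106
(array([-0.137 , -0.117 ,  0.0045]), np.float64(0.705))
```

The fingers shut slower than I allowed and the lift began before they gripped, so I'll check the offcut.

```bash
python3 - <<'E'
from h import *
from cell import env
s=env.read_camera("side");W=cloud(s)
hsv=cv2.cvtColor(s["image"],cv2.COLOR_BGR2HSV)
m=(hsv[...,0]<15)&(hsv[...,1]>120)&(abs(W[...,0]-518)<60)&(abs(W[...,1]-287)<70)&(W[...,2]>74)&(W[...,2]<106)
print(m.sum(),np.round([np.nanpercentile(W[m],q,axis=0) for q in(1,99)]))
mt=m&(W[...,2]>97);print("top face",W[mt].mean(0),mt.sum(),fit(s,mt,100))
print(rel(518,287,77,130.6))
E
```

```text
378 [[499. 273.  76.]
 [538. 310. 102.]]
top face [519.83439121 290.89779218 100.21632205] 196 [520.  290.6  26.4  40.   44.5]
(array([0.003 , 0.001 , 0.1124]), np.float64(-0.004))
```

```bash
python3 -m pendant '[[[0.6,-0.001,-0.002,0,0],[0.6,0.001,-0.001,0,0],[0.6,0.002,-0.001,0,0],[0.6,0.002,-0.001,0.03,0],[0.6,0.002,-0.001,0.07,0],[0.6,0.002,-0.001,0.1,0],[0.6,0.002,-0.001,0.112,0],[0.5,0.002,-0.001,0.112,0]]]'
python3 -m pendant '[[[0.1,0,0,0,0],[0.1,0,0,0,0],[0.1,0,0,0,0],[0.1,0,0,0,0],[0.1,0,0,0,0],[0.1,0,0,0,0],[0.1,0,0,0,0],[0.1,0,0,0,0]]]'
```

```text
t: 5.0
eef_pos: [517.2, 285.1, 77.4]
tcp_rot: [-3.139, -0.001, 2.276]
ft_force: [-0.4, 0.9, -0.4]
opening: 0.562
t: 5.8
eef_pos: [518.1, 285.4, 79.7]
tcp_rot: [3.14, 0.001, 2.276]
ft_force: [-1.2, -0.4, 7.0]
opening: 0.274
```

```bash
python3 -m pendant '[[[0.1,0,0,-0.02,0],[0.1,0,0,-0.05,0],[0.1,0,0,-0.09,0],[0.1,0,0,-0.11,0],[0.1,0,0,-0.11,0.1],[0.1,0,0,-0.11,0.2],[0.1,0,0,-0.11,0.3],[0.1,0,0,-0.11,0.4]]]'
python3 - <<'E'
from h import *
from cell import env
print(rel(519,104,120,105))
t=env.read_camera("top");s=env.read_camera("side")
np.savez("pics/t2.npz",**t);np.savez("pics/s2.npz",**s)
A=cv2.resize(t["image"][190:250,152:217],(400,369),interpolation=3)
B=cv2.resize(s["image"][252:332,260:340],(400,400),interpolation=3)[:369]
cv2.imwrite("pics/z2.png",np.hstack([A,B]))
E
```

```text
t: 6.6
eef_pos: [517.6, 285.2, 188.9]
tcp_rot: [3.141, 0.0, 1.872]
ft_force: [0.6, 0.3, 0.7]
opening: 0.27
(array([-0.1735, -0.0524,  0.0689]), np.float64(0.039))
```

View pics/z2.png

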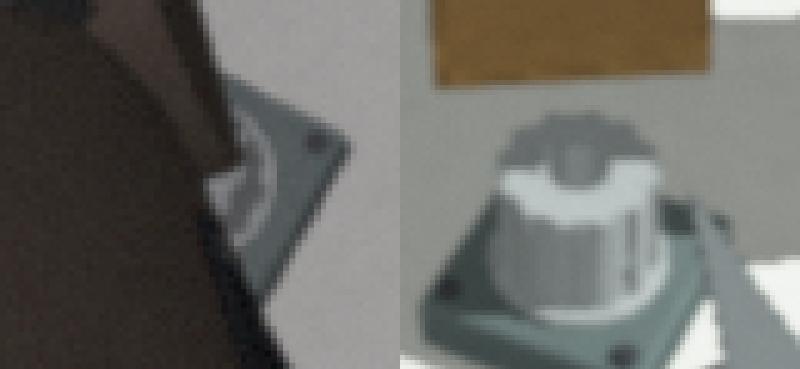

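The offcut is held (opening 0.27) and the hub mouth is clear (crop (580,160)). Next, the bin.

```bash
python3 -m pendant '[[[0.1,-0.04,-0.012,0,0.04],[0.1,-0.085,-0.026,0,0.1],[0.1,-0.13,-0.04,0,0.15],[0.1,-0.173,-0.052,0,0.21],[0.1,-0.173,-0.052,0.04,0.21],[0.1,-0.173,-0.052,0.085,0.21],[0.1,-0.173,-0.052,0.13,0.21],[0.1,-0.173,-0.052,0.155,0.21]]]'
python3 -m pendant '[[[0.1,0,0,0,0],[0.5,0,0,0,0],[0.5,0,0,0,0],[0.5,0,0,0,0],[0.5,0,0,0,0],[0.5,0,0,-0.03,0],[0.5,0,0,-0.07,0],[0.5,0,0,-0.11,0]]]'
python3 - <<'E'
from h import *
print(rel(500,-60,190,45))
E
```

```text
t: 7.5
eef_pos: [519.0, 104.2, 31.0]
tcp_rot: [-3.139, 0.0, 1.669]
ft_force: [0.3, 0.4, 0.4]
opening: 0.273
t: 8.3
eef_pos: [519.8, 104.6, 145.3]
tcp_rot: [-3.141, 0.0, 1.666]
ft_force: [0.2, -0.1, -0.2]
opening: 0.502
(array([-0.162 , -0.0353, -0.0446]), np.float64(0.881))
```

```bash
python3 -m pendant '[[[0.6,0,0,-0.035,0],[0.7,-0.04,-0.008,-0.045,0.14],[0.7,-0.08,-0.017,-0.045,0.28],[0.7,-0.12,-0.026,-0.045,0.42],[0.7,-0.162,-0.035,-0.045,0.56],[0.7,-0.19,-0.04,-0.045,0.7],[0.7,-0.19,-0.04,-0.045,0.84],[0.7,-0.19,-0.04,-0.045,0.88]]]'
python3 - <<'E'
from h import *
from cell import env
t=env.read_camera("top");s=env.read_camera("side")
np.savez("pics/t3.npz",**t);np.savez("pics/s3.npz",**s)
A=cv2.resize(t["image"][190:250,152:217],(400,369),interpolation=3)
B=cv2.resize(s["image"][262:322,265:330],(400,369),interpolation=3)
C=cv2.resize(t["image"][180:240,215:325],(400,218),interpolation=3)
D=cv2.resize(s["image"][150:210,270:380],(400,218),interpolation=3)
cv2.imwrite("pics/z3.png",np.vstack([np.hstack([A,B]),np.hstack([C,D])]))
E
```

```text
t: 9.1
eef_pos: [498.1, -89.4, 189.2]
tcp_rot: [3.141, -0.0, 0.779]
ft_force: [-0.0, -0.2, 0.2]
opening: 0.697
```

View pics/z3.png

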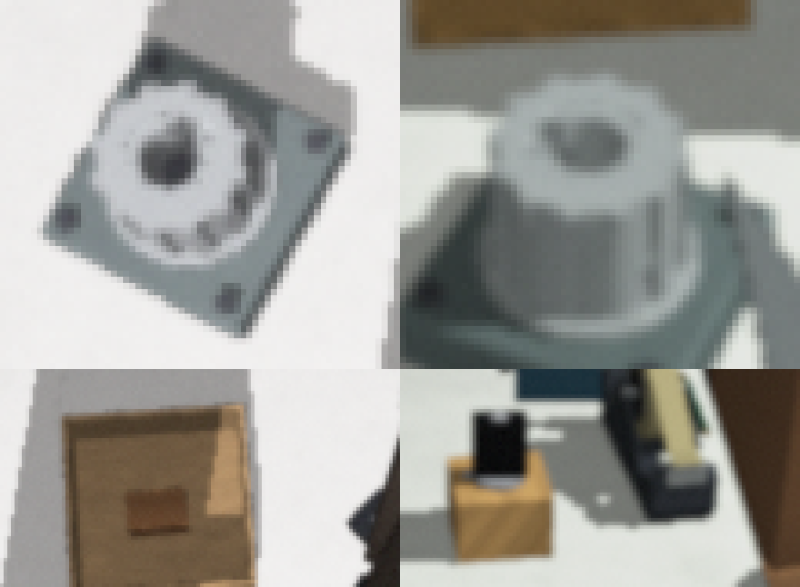

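The offcut lies in the bin (crop (158,512)). The keyway opens up-right in the top view ((185,128) against the bore at (165,160)), so of the four base directions it is about −27°. I'll refine the hub and shaft positions.

```bash
python3 - <<'E'
from h import *
for n in("t3","s3"):
    c=dict(np.load(f"pics/{n}.npz"));W=cloud(c);X,Y,Z=W[...,0],W[...,1],W[...,2]
    near=np.hypot(X-516,Y-286)<75
    print(n,"base",fit(c,near&(Z>14)&(Z<95),24) if n=="t3" else "", end=" ")
    top=(near&(Z>66)&(Z<80)).astype(np.uint8)
    k=max(cv2.findContours(top,0,1)[0],key=cv2.contourArea)
    p=ray(c,cv2.convexHull(k)[:,0],72).astype(np.float32);print("hub enclosing",cv2.minEnclosingCircle(p),cv2.fitEllipse(p))
    g=cv2.cvtColor(c["image"],6).astype(float)
    # bore: dark pixels inside the hub face, at z=72 plane
    v,u=np.mgrid[:420,:560];q=ray(c,np.c_[u.ravel(),v.ravel()],72).reshape(420,560,2)
    ctr=np.array([516,286.]) if n=="t3" else np.array(cv2.minEnclosingCircle(p)[0])
    ins=np.hypot(*(np.moveaxis(q,-1,0)-ctr[:,None,None]))<21
    th=cv2.threshold(g[ins].astype(np.uint8),0,255,cv2.THRESH_OTSU)[0]
    d=q[ins&(g<th)];print("   bore centroid",d.mean(0),"n",len(d),"area",len(d)/ins.sum()*np.pi*21**2,"expected",np.pi*11.5**2+9*5.5)
    far=d[np.hypot(*(d-d.mean(0)).T)>12.5];print("   far pts ang",np.round(np.degrees(np.arctan2(*(far-d.mean(0)).T[::-1]))))
    gm=(np.hypot(X-501,Y+122)<35)&(c["image"].max(-1)<70)&(Z>(95 if n=="t3" else 60))
    if n=="t3": print("   grip",gm.sum(),fit(c,gm,100))
c=dict(np.load("pics/top0.npz"));W=cloud(c);g=(np.hypot(W[...,0]-501,W[...,1]+122)<35)&(W[...,2]>92);P=W[g][:,:2];P=P-P.mean(0);C=np.linalg.eigh(P.T@P)[1][:,1];print("grip pca",np.degrees(np.arctan2(C[1],C[0])),W[g].mean(0))
print(rel(501,-121,190,180))
E
```

```text
t3 base [516.4 286.7  91.8  88.8  63.5] hub enclosing ((517.0541381835938, 287.72772216796875), 30.797073364257812) ((517.4771118164062, 287.3513488769531), (59.169490814208984, 60.48698043823242), 125.64820098876953)
   bore centroid [517.81929879 287.33570187] n 72 area 403.8536434687575 expected 464.9756284372501
   far pts ang [-16. -25. -40.]
   grip 1006 [ 611.  -216.5  100.9   83.5   78.2]
s3 base  hub enclosing ((519.505126953125, 288.8634338378906), 33.0059814453125) ((518.8536376953125, 288.70953369140625), (60.52997589111328, 66.29720306396484), 179.39801025390625)
   bore centroid [518.65280448 286.41878537] n 96 area 441.86865974211787 expected 464.9756284372501
   far pts ang [-34. -38. -25. -14.]
grip pca 179.5186088197619 [ 501.34190951 -123.51347755   98.87216124]
(array([-0.0209,  0.0249, -0.0008]), np.float64(-2.357))
```

```bash
python3 -m pendant '[[[0.7,-0.01,0.012,0,-0.14],[0.7,-0.02,0.025,0,-0.28],[0.7,-0.02,0.025,0,-0.42],[0.7,-0.02,0.025,0,-0.56],[0.7,-0.02,0.025,0,-0.7],[0.7,-0.02,0.025,0,-0.84],[0.7,-0.02,0.025,0,-0.98],[0.7,-0.02,0.025,0,-1.12]]]'
python3 -m pendant '[[[0.7,0,0,0,-0.14],[0.7,0,0,0,-0.28],[0.7,0,0,0,-0.42],[0.7,0,0,0,-0.56],[0.7,0,0,0,-0.7],[0.7,0,0,0,-0.84],[0.7,0,0,0,-0.98],[0.7,0,0,0,-1.12]]]'
python3 -c "
from h import *
from cell import env
print(rel(501.2,-122.8,59,180),env.state()['joints'])"
```

```text
t: 10.0
eef_pos: [501.8, -119.8, 189.0]
tcp_rot: [3.141, 0.0, 1.914]
ft_force: [0.1, -0.2, 0.4]
opening: 0.7
t: 10.8
eef_pos: [501.8, -119.9, 189.0]
tcp_rot: [-3.141, 0.001, 3.034]
ft_force: [0.1, -0.3, 0.3]
opening: 0.699
(array([ 0.0004, -0.003 ,  0.13  ]), np.float64(-0.108)) [-3.62473296e-01  3.67500744e-01  1.85461874e+00 -9.33154509e-05
  9.18888256e-01 -1.82570862e+00]
```

```bash
python3 -m pendant '[[[0.6,0,-0.003,0.02,-0.11],[0.6,0,-0.003,0.06,-0.11],[0.6,0,-0.003,0.1,-0.11],[0.6,0,-0.003,0.122,-0.11],[0.6,0,-0.003,0.13,-0.11],[0.5,0,-0.003,0.13,-0.11],[0.4,0,-0.003,0.13,-0.11],[0.1,0,-0.003,0.13,-0.11]]]'
python3 -m pendant '[[[0.1,0,0,0,0],[0.1,0,0,0,0],[0.1,0,0,0,0],[0.1,0,0,0,0],[0.1,0,0,0,0],[0.1,0,0,0,0],[0.1,0,0,0,0],[0.1,0,0,0,0]]]'
```

```text
t: 11.6
eef_pos: [502.1, -123.3, 59.9]
tcp_rot: [-3.141, 0.002, 3.136]
ft_force: [-0.7, 0.3, 0.0]
opening: 0.4
t: 12.4
eef_pos: [501.8, -123.4, 59.4]
tcp_rot: [-3.141, 0.001, 3.136]
ft_force: [-1.3, -0.3, 8.0]
opening: 0.25
```

Gripped (opening 0.25, the 24 mm flats). Now lift straight up.

```bash
python3 -m pendant '[[[0.1,0,0,-0.01,0],[0.1,0,0,-0.03,0],[0.1,0,0,-0.06,0],[0.1,0,0,-0.1,0],[0.1,0,0,-0.13,0],[0.1,0,0,-0.14,0],[0.1,0,0,-0.14,0],[0.1,0,0,-0.14,0]]]'
python3 -c "
from h import *
print(rel(515,240,200,153))"
```

```text
t: 13.2
eef_pos: [500.9, -122.9, 197.5]
tcp_rot: [3.141, -0.001, 3.136]
ft_force: [0.3, -0.1, -2.1]
opening: 0.249
(array([-0.012 ,  0.363 , -0.0023]), np.float64(0.465))
```

```bash
python3 -m pendant '[[[0.1,-0.001,0.03,0,0.05],[0.1,-0.003,0.08,0,0.12],[0.1,-0.005,0.13,0,0.18],[0.1,-0.007,0.18,0,0.24],[0.1,-0.009,0.23,0,0.3],[0.1,-0.01,0.28,0,0.36],[0.1,-0.011,0.32,0,0.42],[0.1,-0.012,0.345,0,0.465]]]'
python3 -c "
from h import *
print(rel(517.2,287.3,140,153))"
```

```text
t: 14.0
eef_pos: [514.4, 224.4, 196.4]
tcp_rot: [-3.139, -0.002, 2.67]
ft_force: [0.5, -0.8, -0.9]
opening: 0.253
(array([0.0259, 0.0574, 0.0564]), np.float64(0.0))
```

```bash
python3 -m pendant '[[[0.1,0.01,0.022,0,0],[0.1,0.02,0.044,0.01,0],[0.1,0.026,0.057,0.025,0],[0.1,0.026,0.057,0.045,0],[0.1,0.026,0.057,0.054,0],[0.1,0.026,0.057,0.057,0],[0.1,0.026,0.057,0.057,0],[0.1,0.026,0.057,0.057,0]]]'
python3 - <<'E'
from h import *
from cell import env
s=env.read_camera("side");np.savez("pics/s4.npz",**s)
print(env.state()["eef_pos"],env.state()["tcp_rot"])
cv2.imwrite("pics/s4.png",cv2.resize(s["image"][230:320,250:340],(600,600),interpolation=3))
E
```

```text
t: 14.8
eef_pos: [518.5, 284.1, 142.0]
tcp_rot: [3.141, 0.0, 2.67]
ft_force: [0.1, 0.7, -2.4]
opening: 0.25
[518.50791299 284.17751437 142.25356483] [3.14086931e+00 7.43572612e-04 2.67029019e+00]
```

View pics/s4.png

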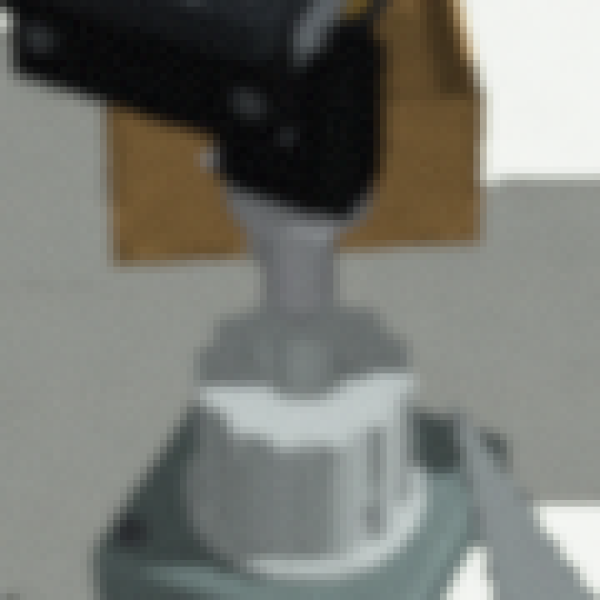

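The shaft hangs straight, centred near column 300 of the crop with the hub near 305, and its nose is at the hub face. I'll measure that offset.

```bash
python3 - <<'E'
from h import *
c=dict(np.load("pics/s4.npz"));W=cloud(c);g=cv2.cvtColor(c["image"],6).astype(float)
pr=lambda p:cv2.projectPoints(np.float64([p]),c["rvec"],c["tvec"],np.array([[c["fx"],0,c["cx"]],[0,c["fy"],c["cy"]],[0,0,1]]),None)[0].ravel()
print("proj hub mouth",pr([517.3,287.3,72]),"axis at z=110",pr([517.3,287.3,110]), "TCP axis z110",pr([518.5,284.1,110]))
for v in range(266,276):
    w=W[v,285:302]; r=np.isfinite(w[:,1])&(w[:,1]>240)
    d=np.abs(np.diff(g[v,280:310]));l=np.argmax(d[:14]);rr=14+np.argmax(d[14:])
    print(v,g[v,286:304].astype(int),"front xyz",np.round(np.nanmedian(w[r],0)) if r.any() else None,"cols",286+np.flatnonzero(np.isfinite(W[v,286:304,1])&(W[v,286:304,1]>240)))
# hub wall front near rows below the lit rim, for the same ranging bias
H=(W[...,2]>30)&(W[...,2]<62)&(np.hypot(W[...,0]-517,W[...,1]-287)<45)
A=W[H];M=np.c_[2*A[:,:2],np.ones(len(A))];q=np.linalg.lstsq(M,(A[:,:2]**2).sum(1),rcond=None)[0];print("hub circle",q[:2],np.sqrt(q[2]+q[0]**2+q[1]**2),len(A))
S=(W[...,2]>92)&(W[...,2]<126)&(np.hypot(W[...,0]-518,W[...,1]-286)<16);A=W[S];print(len(A),np.round([np.percentile(A,q,0) for q in(5,50,95)],1))
M=np.c_[2*A[:,:2]];from scipy.optimize import least_squares
f=least_squares(lambda p:np.hypot(*(A[:,:2]-p).T)-10,[518,286],loss="soft_l1");print("shaft axis",f.x)
E
```

```text
proj hub mouth [295.50204577 285.43860952] axis at z=110 [295.52949753 269.98956015] TCP axis z110 [294.80432161 268.75841136]
266 [ 95  99 101  99 102 108 115 117 118 119 120 122 119 108  97  95  96  96] front xyz [522. 291. 123.] cols [287 288 289 290 291 292 293 294 295 296 297 298 299]
267 [ 99 102 100  98 100 108 114 116 117 117 116 116 110 105 102 111 113 116] front xyz [522. 291. 120.] cols [287 288 289 290 291 292 293 294 295 296 297 298 299]
268 [113 111 104  99 101 108 113 118 118 118 117 113 109 105 117 129 135 135] front xyz [522. 291. 118.] cols [287 288 289 290 291 292 293 294 295 296 297 298 299]
269 [132 131 120 106 102 107 114 118 119 118 116 113 109 109 125 138 142 144] front xyz [520. 291. 116.] cols [289 290 291 292 293 294 295 296 297 298 299]
270 [141 141 132 115 105 108 114 118 118 119 116 112 108 108 126 140 145 146] front xyz [520. 291. 113.] cols [289 290 291 292 293 295 296 297 298 299]
271 [144 144 138 121 106 109 113 117 119 118 118 114 108 109 124 140 145 144] front xyz [520. 291. 112.] cols [289 290 291 292 293 294 295 296 297 298 299]
272 [146 144 138 120 108 107 113 117 120 119 117 112 109 110 125 140 143 146] front xyz [520. 291. 109.] cols [289 290 291 292 293 294 295 296 297 298 299]
273 [145 146 136 122 106 108 112 117 119 117 117 113 109 109 125 139 146 146] front xyz [520. 291. 107.] cols [289 290 291 292 293 294 295 296 297 298 299]
274 [145 143 135 121 108 108 115 117 118 117 117 115 110 112 125 137 144 145] front xyz [520. 291. 104.] cols [289 290 291 292 293 294 295 296 297 298 299]
275 [142 138 131 116 109 108 111 116 118 118 116 113 110 112 119 128 135 136] front xyz [520. 291. 101.] cols [288 289 290 291 292 293 294 295 296 297 298 299 300]
hub circle [518.84079715 293.51134759] 23.14963252653569 443
125 [[511.2 282.2  99.6]
 [520.1 291.  111.4]
 [530.2 293.2 122.6]]
shaft axis [520.09657862 282.43921115]
```

```bash
python3 -m pendant '[[[0.1,0.001,0.001,0,0],[0.1,0.0027,0.0031,0,0],[0.1,0.0027,0.0031,0.005,0],[0.1,0.0027,0.0031,0.01,0],[0.1,0.0027,0.0031,0.014,0],[0.1,0.0027,0.0031,0.014,0],[0.1,0.0027,0.0031,0.014,0],[0.1,0.0027,0.0031,0.014,0]]]'
python3 - <<'E'
from h import *
from cell import env
from scipy.optimize import least_squares
c=env.read_camera("side");np.savez("pics/s5.npz",**c);W=cloud(c);print(env.state()["eef_pos"])
X,Y,Z=np.moveaxis(W,-1,0)
S=(Z>84)&(Z<112)&(np.hypot(X-518,Y-288)<16);A=W[S]
f=least_squares(lambda p:np.hypot(*(A[:,:2]-p).T)-10,[518,286],loss="soft_l1");print("shaft axis",len(A),f.x)
for lo,hi in((40,50),(50,60),(60,69)):
    H=(Z>lo)&(Z<hi)&(np.hypot(X-518,Y-288)<36)&(np.abs(X-518)<12)&(Y>300);print("hub front y",np.percentile(Y[H],[10,50,90]),H.sum())
cv2.imwrite("pics/s5.png",cv2.resize(c["image"][250:310,265:325],(600,600),interpolation=3))
E
```

```text
t: 15.65
eef_pos: [517.2, 288.4, 127.7]
tcp_rot: [3.142, 0.0, 2.671]
ft_force: [-0.1, 1.2, -1.0]
opening: 0.249
[517.22165436 288.37940126 127.71125256]
shaft axis 118 [518.99203747 286.72506339]
hub front y [311.44959089 314.03351306 316.02769366] 55
hub front y [311.4081059  313.49813833 315.67570422] 52
hub front y [312.52179242 314.10522553 316.00538872] 45
```

View pics/s5.png

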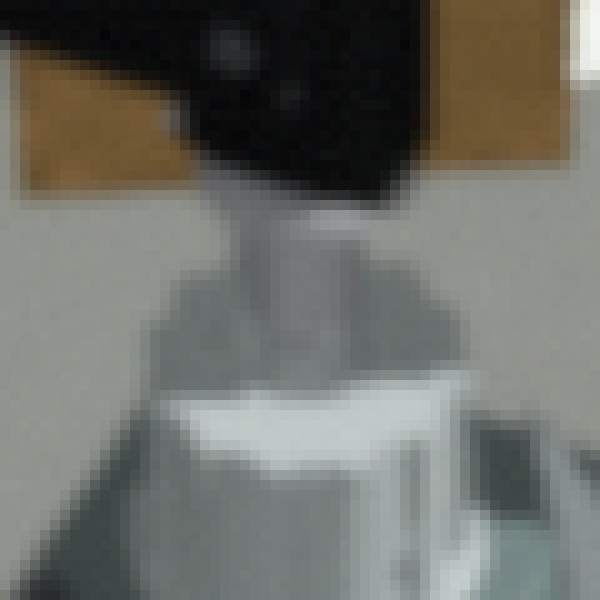

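The nose is just above the hub face, and the shaft axis (column about 300) is within about 1 mm of the hub centre (about 306). I'll shift 0.7 mm in −x and lower gently while watching forces.

```bash
python3 -m pendant '[[[0.1,0.0006,-0.0003,0.002,0],[0.1,0.0006,-0.0003,0.004,0],[0.1,0.0006,-0.0003,0.006,0],[0.1,0.0006,-0.0003,0.008,0],[0.1,0.0006,-0.0003,0.01,0],[0.1,0.0006,-0.0003,0.012,0],[0.1,0.0006,-0.0003,0.012,0],[0.1,0.0006,-0.0003,0.012,0]]]'
python3 -m pendant '[[[0.1,0,0,0.001,0],[0.1,0,0,0.002,0],[0.1,0,0,0.003,0],[0.1,0,0,0.004,0],[0.1,0,0,0.005,0],[0.1,0,0,0.005,0],[0.1,0,0,0.005,0],[0.1,0,0,0.005,0]]]'
```

```text
t: 16.5
eef_pos: [516.5, 288.4, 115.6]
tcp_rot: [-3.141, 0.0, 2.671]
ft_force: [0.2, -0.5, -2.2]
opening: 0.249
t: 17.3
eef_pos: [516.5, 288.4, 110.6]
tcp_rot: [-3.142, 0.0, 2.671]
ft_force: [0.0, -0.1, -2.1]
opening: 0.25
```

The nose is about 11 mm in with no contact force. Next comes the key entry.

```bash
python3 -m pendant '[[[0.1,0,0,0.001,0],[0.1,0,0,0.002,0],[0.1,0,0,0.003,0],[0.1,0,0,0.004,0],[0.1,0,0,0.005,0],[0.1,0,0,0.006,0],[0.1,0,0,0.007,0],[0.1,0,0,0.007,0]]]'
python3 -m pendant '[[[0.1,0,0,0.001,0],[0.1,0,0,0.002,0],[0.1,0,0,0.003,0],[0.1,0,0,0.004,0],[0.1,0,0,0.005,0],[0.1,0,0,0.006,0],[0.1,0,0,0.006,0],[0.1,0,0,0.006,0]]]'
```

```text
t: 18.1
eef_pos: [516.4, 288.3, 103.4]
tcp_rot: [-3.141, -0.0, 2.671]
ft_force: [0.3, 0.2, -1.3]
opening: 0.245
t: 18.9
eef_pos: [516.4, 288.4, 97.6]
tcp_rot: [-3.141, 0.0, 2.671]
ft_force: [0.4, -0.3, -2.1]
opening: 0.253
```

```bash
python3 -m pendant '[[[0.1,0,0,0.002,0],[0.1,0,0,0.004,0],[0.1,0,0,0.006,0],[0.1,0,0,0.008,0],[0.1,0,0,0.009,0],[0.1,0,0,0.01,0],[0.1,0,0,0.01,0],[0.1,0,0,0.01,0]]]'
python3 -m pendant '[[[0.1,0,0,0.001,0],[0.1,0,0,0.002,0],[0.1,0,0,0.003,0],[0.1,0,0,0.004,0],[0.1,0,0,0.004,0],[0.1,0,0,0.004,0],[0.1,0,0,0.004,0],[0.1,0,0,0.004,0]]]'
```

```text
t: 19.7
eef_pos: [516.5, 288.4, 87.8]
tcp_rot: [-3.142, 0.0, 2.671]
ft_force: [-1.3, -1.5, 5.5]
opening: 0.252
t: 20.5
eef_pos: [516.4, 288.4, 83.9]
tcp_rot: [3.142, 0.0, 2.671]
ft_force: [-1.9, -1.4, 7.6]
opening: 0.251
```

The ejector is engaged: 7.6 N measured, about 9.7 N once the shaft's weight is added. I'll press on to the hard stop.

```bash
python3 -m pendant '[[[0.1,0,0,0.0005,0],[0.1,0,0,0.001,0],[0.1,0,0,0.0015,0],[0.1,0,0,0.002,0],[0.1,0,0,0.002,0],[0.1,0,0,0.002,0],[0.1,0,0,0.002,0],[0.1,0,0,0.002,0]]]'
python3 -m pendant '[[[0.1,0,0,0.0003,0],[0.1,0,0,0.0006,0],[0.1,0,0,0.0009,0],[0.1,0,0,0.001,0],[0.1,0,0,0.001,0],[0.1,0,0,0.001,0],[0.1,0,0,0.001,0],[0.1,0,0,0.001,0]]]'
```

```text
t: 21.3
eef_pos: [516.5, 288.4, 82.1]
tcp_rot: [3.141, 0.0, 2.671]
ft_force: [-3.3, -0.9, 8.9]
opening: 0.252
t: 22.1
eef_pos: [516.5, 288.4, 81.4]
tcp_rot: [3.141, 0.0, 2.671]
ft_force: [-3.9, -1.9, 12.7]
opening: 0.247
```

```bash
python3 -m pendant '[[[0.1,0,0,0.0003,0],[0.1,0,0,0.0006,0],[0.1,0,0,0.0009,0],[0.1,0,0,0.001,0],[0.1,0,0,0.001,0],[0.1,0,0,0.001,0],[0.1,0,0,0.001,0],[0.1,0,0,0.001,0]]]'
python3 - <<'E'
from h import *
from cell import env
c=env.read_camera("side")
cv2.imwrite("pics/s6.png",cv2.resize(c["image"][245:315,260:330],(600,600),interpolation=3))
print([np.round(env.state()[k],2) for k in("eef_pos","ft_force")])
E
```

```text
t: 22.9
eef_pos: [516.5, 288.4, 81.4]
tcp_rot: [3.141, 0.001, 2.671]
ft_force: [-6.1, -4.2, 22.2]
opening: 0.252
[array([516.54, 288.38,  81.42]), array([-6.17, -3.7 , 23.75])]
```

View pics/s6.png

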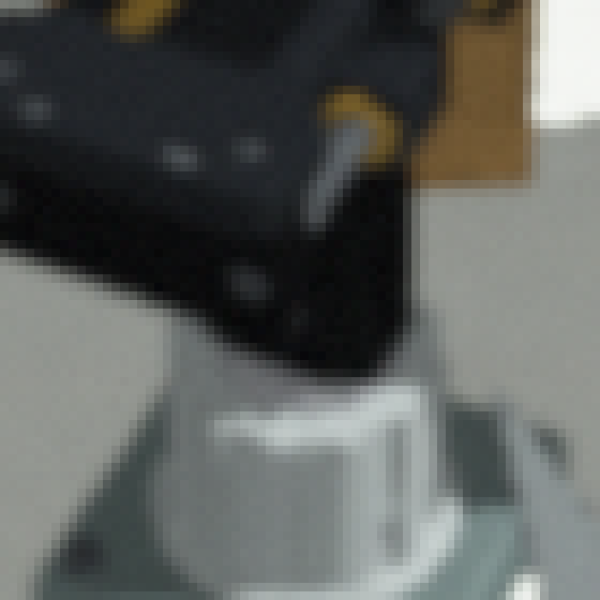

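The shoulder sits on the hub face: z stopped at the predicted 81.4 mm while the force rose by 10 N. I'll hold for one call to check it is steady, then hand in.

```bash
python3 -m pendant '[[[0.1,0,0,0,0],[0.1,0,0,0,0],[0.1,0,0,0,0],[0.1,0,0,0,0],[0.1,0,0,0,0],[0.1,0,0,0,0],[0.1,0,0,0,0],[0.1,0,0,0,0]]]'
python3 - <<'E'
from h import *
from cell import env
c=env.read_camera("side");o=dict(np.load("pics/side0.npz"));h=cv2.cvtColor(c["image"],40);W=cloud(c)
m=(h[...,0]<12)&(h[...,1]>120)&(abs(W[...,0]-519)<55)&(abs(W[...,1]-104)<55)&(W[...,2]<45);print("offcut px in bin",m.sum(),W[m].mean(0) if m.any() else "")
for n,(u0,u1,v0,v1) in dict(game=(228,244,190,206),pen=(228,240,208,250),tape=(325,360,140,192)).items():
    print(n,np.abs(c["image"][v0:v1,u0:u1].astype(int)-o["image"][v0:v1,u0:u1]).mean())
s=env.state();print(s["eef_pos"],s["ft_force"],s["opening"],s["t"])
if abs(s["eef_pos"][2]-81.4)<0.6 and 14<s["ft_force"][2]<35: print(env.job_done())
E
```

```text
t: 23.75
eef_pos: [516.5, 288.4, 81.4]
tcp_rot: [3.141, 0.001, 2.671]
ft_force: [-7.8, -3.7, 23.1]
opening: 0.254
offcut px in bin 0 
game 80.6015625
pen 33.42791005291005
tape 48.01538461538462
[516.50498869 288.381746    81.38273617] [-6.54787992 -3.43543479 22.55614007] 0.25362076519584176 23.8
the job is handed in; nothing more can be done
None
```

The last image comparison disagreed, probably because the arm was in view. I'll check it against the saved unobstructed frames.

```bash
python3 - <<'E'
from h import *
a=dict(np.load("pics/top0.npz"))["image"].astype(int);b=dict(np.load("pics/t3.npz"))["image"].astype(int)
for n,(u0,u1,v0,v1) in dict(game=(334,352,154,172),pen=(232,300,156,174),tape=(355,440,255,297)).items(): print("t=9 top",n,np.abs(a-b)[v0:v1,u0:u1].mean())
s=dict(np.load("pics/side0.npz"))["image"]
from cell import env
try:
    n=env.read_camera("side")["image"]; cv2.imwrite("pics/fin.png",np.hstack([s[130:330,200:400],n[130:330,200:400]]).repeat(2,0).repeat(2,1))
except Exception as e: print(e); n=dict(np.load("pics/s5.npz"))["image"]; cv2.imwrite("pics/fin.png",np.hstack([s[130:330,200:400],n[130:330,200:400]]).repeat(2,0).repeat(2,1))
E
```

```text
t=9 top game 83.46296296296296
t=9 top pen 48.75626361655773
t=9 top tape 76.12166199813258
the job is handed in; nothing more can be done
```

```bash
python3 - <<'E'
import numpy as np,cv2
s=dict(np.load("pics/side0.npz"))["image"];n=dict(np.load("pics/s3.npz"))["image"]
cv2.imwrite("pics/fin.png",np.hstack([s[130:330,200:400],n[130:330,200:400]]).repeat(2,0).repeat(2,1))
E
```

```text
(no output)
```

View pics/fin.png

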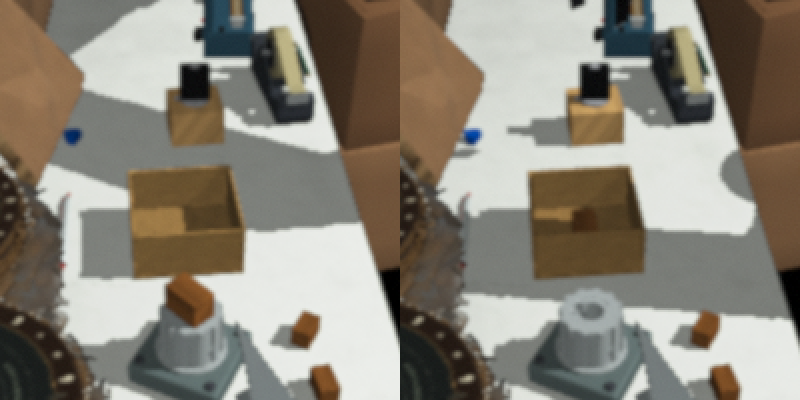

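The job is handed in at t = 23.8 s. The offcut is in the bin and the shaft is in the hub with its key in the keyway. The gripper is still holding the shaft pressed fully home.

- **Seating:** the tool height stopped at the predicted 81.4 mm while the push rose from about 13 to 23 N, so the shoulder is on the hub. It then held steady for one more call, with the opening at 0.25 on the grip flats. Side force was about 7 N.
- **Offcut:** the first grasp closed too late and lifted away empty, leaving the offcut where it was; the second worked. The offcut was seen inside the bin at t = 9 s.
- **Checks that disagreed:** just before hand-in, a colour check of the bin from the side found no offcut pixels, and I did not confirm why. The arm was working beside the bin and could have hidden it. Image differences around the pen, game piece and tape dispenser were large then, and in the t = 9 s top view too.
- **Things to leave alone:** side views from the start and t = 9 s show all three in the same places, with only the shadows changed. I have no clear later picture of them, but the arm's later moves stayed away from them.

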